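# Tuck a specimen carrier under the stage flap and hold it flat

### The arm

A 6-joint arm with a two-finger parallel gripper is mounted at the origin on the work surface. World frame = base frame: x ahead of the robot, y to its left, z up, the work surface at z = 0. Lengths are in m, angles in rad, forces in N, time in s.
With the tool pointing down it reaches from about 0.25 to 0.725 m from the base axis. Payload 9.7 kg.
Tool frame: the origin (TCP) lies midway between the tips of the shut fingers; the grasp point (between the pads) lies ctrl.hold_point_z behind it (ctrl.hold_point_z is the distance from the TCP to the grasp point, in m); x points along the fingers, z is the direction in which the jaws open and shut, and the axes are right-handed (so a half turn about x gives the same grasp; the last joint's range is limited). The gripper opens to 85 mm and grips with 20 to 120 N. Pads are 22 mm wide; open, the fingers measure 114 mm over their backs; the gripper's body (76 mm by 85 mm) begins 54 mm behind the grasp point. The pads swing forward as they close: fully open they stand 13 mm farther back than shut.
Start: joints at [-1.321, 0.087, 0.176, 1.66, 0, 1.571], TCP at [0.136, -0.533, 0.231] pointing down, gripper open.
Joint ranges: [-3.13, 3.13], [-0.85, 1.81], [-1.15, 1.24], [-2.2, 2.28], [-1.44, 1.52], [-3.14, 3.14]. Speed limits (rad/s): [2.22, 2.22, 2.57, 3.14, 3.14, 3.14].

### API

Orientations are given as a unit quaternion [w, x, y, z].
In Python, from plant import monitor, optics, ctrl gives the robot as it stands.
- The arm moves only by the tool jog_arm, never from a script. Its argument "moves" is one flat list of numbers, 5 for each row, row after row: the shift along the tool's x, y, z in mm, then the turn about the tool's x in degrees, then the finger opening in mm, from 0 to 85.4. A call has 1 to 12 rows; each row shifts and turns the commanded pose from where the row before left it, along the tool's axes as they then stand; what a row does not reach is not made up. A row lasts 1/8 s, in which the tool goes at most 62.5 mm and 10.7 degrees, less where a joint would pass 70% of its speed; a pose out of reach is approached as far as the arm can. A call is refused whole if a number of a shift passes 62.5 or a number of a turn 10.7, either way. A call with a gripper value outside its range is refused whole. The fingers move at their own pace and stop on an object; the grip force is fixed at half the most. Time passes only in rows, so rows that do not move let the fingers close. It gives the time, the measured TCP pose, the force and the opening at its end, in the units of the state.
- monitor.read_state(): the state, without advancing time (a new reading comes with each control period).
- optics.snapshot(name): name is "scene" or "top" or "wrist"; returns a dict with "color" (384x512x3 uint8, red, green, blue), "intrinsics" (3x3 intrinsics, pixels), "distortion" ([k1, k2, p1, p2, k3] as OpenCV has them; the pictures are not rectified), "position" and "attitude" of the camera in the world; the wrist camera has in their place "tool_from_camera" (4x4, takes a point from camera to tool coordinates, whose origin is the TCP and whose axes are the tool frame's). Camera axes: x right, y up, looking along -z (the intrinsics and any distortion apply to the point x, -y, -z); pixel columns grow to the right and rows downward; lengths in m; the calibration is good to about 2 mm. A picture is of the moment at which its call begins: read the wrist's pose just before it. There is no depth.
- ctrl.finish_job(): hands the job in, once; it reports no verdict.
Trained networks look in a picture, given as the dict that the camera call returned (one of the last four; its "shot" number tells which), for a name from the list of things; names that differ only in an ending like _2 or _b are one class to them, and where a whole thing is asked for, a point or a joint stands for the part that bears it (a point fixed in the world has none). Each returns a list of dicts, best first, with "confidence" (0 to 1); they miss things now and then, are a little off and sometimes report something else, mostly with a low value. They report only what shows in the picture. A call takes as long as a camera call. They do not tell look-alikes from the thing itself.
- optics.recognise(query, picture): "at" ([column, row] as shares, 0 to 1, of the picture: columns of its width, rows of its height, amid what is visible of it).
The state is a dict: "clock": time; "qpos": joint angles; "joint_velocities": joint speeds; "tau": joint torques, N m; "ee_pos": TCP position; "orientation": TCP orientation; "ft_force": force on the tool from outside, world axes, zero at the start; "wrist_torque": the same for the moment, N m; "finger_gap": finger opening in m.
Only numpy, scipy, OpenCV 4.12 (cv2) and the standard library are available. Lean on these libraries where they do the work, as an engineer would, in place of code of your own. Each camera call takes 0.05 s, during which the arm holds its last target. There are 200 camera calls.

### The job

Get the specimen ready for inspection on the grey stage: first, before touching the carrier, press the stage's raised white support plate fully home. Then take the aluminium specimen carrier by its green rib from the blue mat, lay it on the white plate and slide its front edge under the orange hold-down flap up to the stop, square and centred, without lifting the flap. Finish while holding: end with the gripper still on the carrier, pressing it firmly flat against the plate, and leave the other things on the bench where they are.

Things in the scene. Friction and masses are not known exactly. Their poses are not given: they have to be found in the camera images.
- stage: Grey fixed stage, 150 (x) x 120 (y) x 29 mm high. Origin: centre of its underside, on the bench; z up. x points from its open side (nearest the robot, within 25 degrees) to the stop and flap hinge. A dark stop bar, top 36.5 mm above the bench, has its face at x = +50 mm. The carrier comes in from -x, flat on the white plate, its centreline over y = 0.
- plate (a joint): How far the white support plate is pressed in, m: 0 = 6 mm proud (top 36 mm above the bench), 0.006 = fully home (top at 30 mm). It starts near 0, takes about 6 N to move anywhere on its travel, then meets a hard end stop; it stays where it is left and cannot tilt. While it is proud the carrier does not fit under the flap.
- plate_top (a point): Centre of the upper face of the white support plate (70 x 84 mm, set in the stage from x = -60 to +10 mm of its origin). Once home it stands 1 mm above the grey frame round it.
- flap (a joint): Opening of the orange flap, rad: 0 = down and level (its start, on its own stop), grows as the free edge lifts. 76 mm wide, 3 mm thick, hinged along the stage's y at x = +62 mm, 38.5 mm above the bench; held down only by its weight (60 g). Its level part starts at x = +18 mm, underside 37 mm above the bench: 7 mm over the seated plate.
- flap_edge (a point): Middle of the flap's free edge: an upturned lip, which rises from x = +18 mm to x = +9 mm of the stage, its edge underside about 41 mm above the bench.
- carrier_grip (a point): Centre of the carrier's green rib, with the carrier's axes (x to its front edge, z up). Carrier: aluminium plate 100 (x) x 60 (y) x 4 mm, 80 to 160 g; the rib on it is 30 mm long (x), 12 mm wide (y), its top 30 mm above the carrier's underside. This point is 17 mm above the underside, 20 mm behind the plate's middle. Copper specimen ahead of the rib.
- carrier_front (a point): Middle of the carrier's front edge (70 mm ahead of carrier_grip along its x), 2 mm above its underside.
- mat: Blue bench mat, 200 x 140 x 3 mm, fixed; origin at the centre of its underside.
- pot_mid (a point): Centre of a small specimen pot, 30 mm diameter, 35 mm high, on the mat. Leave it alone.
- jar_mid (a point): Centre of an amber jar, 60 mm diameter, 90 mm high. Leave it alone.
- carton_mid (a point): Centre of a white carton, 60 x 60 x 55 mm. Leave it alone.
- mouse_mid (a point): Middle of a black computer mouse, 100 x 58 x 33 mm. Leave it alone.
- dish_mid (a point): Middle of a white dish, 80 mm diameter, 30 mm high. Leave it alone.
- driver_grip (a point): Handle of a screwdriver lying on the bench. Leave it alone.
Mind the look-alikes: they are no part of the job. Several things have the shape of the stage; the one meant has the colours described above.

How it is judged:
On the way, in this order (a step that is already met when the one before it is completed fails the run):
1. the white plate is pressed fully home (within 1 mm) with the carrier still where it was (value of joint plate above 0.005 m and distance of carrier_grip from where it was at the start of the episode below 0.02 m), for 0.2 s.
2. the carrier's front edge has entered under the level part of the flap, the flap staying down (x of carrier_front in the frame of stage above 0.024 m and y of carrier_front in the frame of stage between -0.02 and 0.02 m and z of carrier_front in the frame of stage between 0.028 and 0.037 m and value of joint flap below 0.1 rad), for 0.1 s.
At the end, for the whole second after the job is handed in: White plate home (within 1 mm); flap down (under 0.03 rad); carrier front edge within 8 mm of the stop, centred within 10 mm, square within 0.1 rad, flat (tilt under 0.035 rad, front edge within 2.5 mm of seated height); gripper on it, pressing it on the stage with over 3 N for the last second (value of joint plate above 0.005 m and value of joint flap below 0.03 rad and x of carrier_front in the frame of stage between 0.042 and 0.053 m and y of carrier_front in the frame of stage between -0.01 and 0.01 m and z of carrier_front in the frame of stage between 0.029 and 0.0345 m and angle between the x axis of carrier_grip and the x axis of stage, either way round below 0.1 rad and angle between carrier_grip's own z axis and vertical below 0.035 rad and contact force between carrier and stage above 3 N and contact force between the fingers and carrier above 2 N); the arm keeps its last pose, push and grip.
It fails at once if the flap is lifted (more than 0.12 rad, about 6 mm at its edge) (value of joint flap above 0.12 rad).
It fails at once if a bystander is disturbed (moved more than 25 mm) (distance of any of pot_mid, jar_mid, carton_mid, mouse_mid, dish_mid, driver_grip from where it was at the start of the episode above 0.025 m).
It also fails if it takes over 51 s, if anything falls off the work surface, if the arm or the gripper's body presses on something with over 40 N, if the wrist force passes 120 N, or if a joint passes its speed limit or range.

## Working session

There is one attempt and no reset: what is moved stays moved. The work goes in short steps, Python scripts to look and compute and a tool call to move; the robot and the scene stay as the last step left them, time stands still between calls to the robot, and variables do not carry over. Pictures are saved under pics/ and viewed, about 8 in all and at most 12, crops included, and the job is handed in when it is done.

Besides the shell and the picture viewer there is one more tool, called as name(argument=value, ...), one argument or row to a line, values as JSON. jog_arm: Moves the arm, as the interface text tells. Its arguments: {"type":"object","properties":{"moves":{"type":"array","items":{"type":"number"}}},"required":["moves"]}

```bash
mkdir -p pics; ls
cat > h.py <<'E'
import numpy as np, cv2
from scipy.spatial.transform import Rotation as R
from plant import monitor, optics, ctrl
def rot(a):
    a=np.array(a)
    return a if a.shape==(3,3) else R.from_quat(a,scalar_first=True).as_matrix()
def snap(name,file=None):
    st=monitor.read_state(); p=optics.snapshot(name)
    if name=='wrist':
        T=np.eye(4);T[:3,:3]=rot(st['orientation']);T[:3,3]=st['ee_pos'];T=T@np.array(p['tool_from_camera'])
        p['Rw'],p['tw']=T[:3,:3],T[:3,3]
    else: p['Rw'],p['tw']=rot(p['attitude']),np.array(p['position'])
    if file: cv2.imwrite('pics/'+file,p['color'][:,:,::-1])
    return p
def ray(p,uv):
    q=cv2.undistortPoints(np.array([[uv]],float),np.array(p['intrinsics']),np.array(p['distortion']))[0,0]
    return p['tw'],p['Rw']@np.array([q[0],-q[1],-1])
def atz(p,uv,z):
    o,d=ray(p,uv); return o+d*(z-o[2])/d[2]
def tri(*rays):
    A=np.zeros((3,3));b=np.zeros(3)
    for o,d in rays:
        d=d/np.linalg.norm(d);M=np.eye(3)-np.outer(d,d);A+=M;b+=M@o
    return np.linalg.solve(A,b)
def proj(p,X):
    c=p['Rw'].T@(np.array(X)-p['tw']);c=np.array([c[0],-c[1],-c[2]])
    return cv2.projectPoints(c[None],np.zeros(3),np.zeros(3),np.array(p['intrinsics']),np.array(p['distortion']))[0].ravel()
E
python3 - <<'E'
from h import *
a=snap('top','top.png');b=snap('scene','scene.png')
for n,p in(('top',a),('scene',b)):
    print(n,p['tw'].round(3))
    for q in ['stage','plate_top','flap_edge','carrier_grip','carrier_front','mat','pot_mid','jar_mid','carton_mid','mouse_mid','dish_mid','driver_grip']:
        for r in optics.recognise(q,p)[:3]:
            uv=np.array(r['at'])*[512,384]; print(q,round(r['confidence'],2),uv.round(),atz(p,uv,.03).round(3))
print(ctrl.hold_point_z,monitor.read_state())
cv2.imwrite('pics/both.png',cv2.resize(np.vstack([a['color'],b['color']])[:,:,::-1],None,fx=.78,fy=.78))
E
```

```text
pics
top [ 0.413 -0.019  1.692]
stage 0.77 [324. 128.] [ 0.791 -0.227  0.03 ]
stage 0.65 [309. 192.] [ 0.57  -0.164  0.03 ]
plate_top 0.92 [313. 200.] [ 0.541 -0.178  0.03 ]
plate_top 0.92 [330. 134.] [ 0.767 -0.245  0.03 ]
flap_edge 0.88 [317. 120.] [ 0.817 -0.205  0.03 ]
flap_edge 0.86 [307. 182.] [ 0.603 -0.16   0.03 ]
flap_edge 0.26 [140. 214.] [0.513 0.409 0.03 ]
carrier_grip 0.89 [207. 196.] [0.568 0.179 0.03 ]
carrier_grip 0.52 [307. 181.] [ 0.606 -0.16   0.03 ]
carrier_front 0.78 [211. 195.] [0.569 0.167 0.03 ]
mat 0.75 [209. 182.] [0.616 0.171 0.03 ]
jar_mid 0.5 [268. 137.] [ 0.765 -0.031  0.03 ]
carton_mid 0.9 [236. 139.] [0.76  0.077 0.03 ]
mouse_mid 0.8 [140. 215.] [0.507 0.412 0.03 ]
mouse_mid 0.19 [312. 202.] [ 0.535 -0.174  0.03 ]
dish_mid 0.64 [259. 246.] [0.393 0.008 0.03 ]
driver_grip 0.71 [399. 239.] [ 0.402 -0.465  0.03 ]
scene [1.24  0.738 0.702]
stage 0.68 [166. 197.] [ 0.801 -0.215  0.03 ]
stage 0.61 [235. 182.] [ 0.583 -0.152  0.03 ]
plate_top 0.81 [242. 174.] [ 0.533 -0.184  0.03 ]
plate_top 0.72 [172. 185.] [ 0.754 -0.263  0.03 ]
flap_edge 0.73 [163. 198.] [
[... 645 characters left out ...]
.0187 {'clock': 1.3, 'qpos': array([-1.32098868e+00,  8.69063637e-02,  1.75905784e-01,  1.65980966e+00,
        4.02792586e-05,  1.57080265e+00]), 'joint_velocities': array([-4.43984201e-04,  1.89462923e-03, -1.39819389e-03, -5.47555380e-04,
        2.32117376e-05, -5.03374979e-04]), 'tau': array([ 1.67053011e-03, -5.20116377e+01,  4.64846063e+01,  2.30931757e-03,
        2.02690012e-04,  6.42729987e-06]), 'ee_pos': array([ 0.13597968, -0.53292078,  0.23128364]), 'orientation': array([ 0.55839796,  0.4338312 ,  0.55838826, -0.43380267]), 'ft_force': array([-0.08727106,  0.26246756, -0.40196239]), 'wrist_torque': array([-0.03557551,  0.01584059, -0.00042536]), 'finger_gap': 0.085334044921204}
```

View pics/top.png

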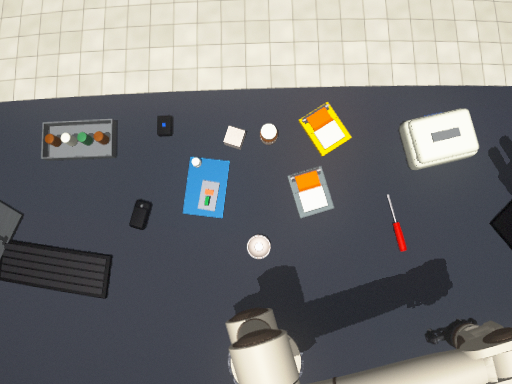

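View pics/scene.png

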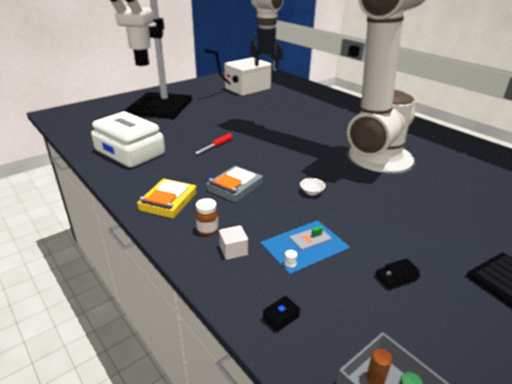

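The top view shows the grey stage at about (311,192) with its flap to the upper side. The yellow look-alike is at (325,128), and the carrier is on the mat at (208,195) with its rib towards the robot. The scene view agrees. Next I'll take close wrist views.

```bash
cat >> h.py <<'E'
def plan(target,yaw=None,st=None):
    """tool-frame shift mm and turn deg; yaw = heading of the tool's y axis"""
    st=st or monitor.read_state();M=rot(st['orientation'])
    d=M.T@(np.array(target)-st['ee_pos'])*1000
    out=d.round(1)
    y0=np.arctan2(M[1,1],M[0,1])
    t=None
    if yaw is not None:
        t=np.degrees(-(yaw-y0));t=(t+90)%180-90   # tool x down: + turn = - yaw
    print('shift',out,'turn',t,'yaw now',y0)
E
python3 - <<'E'
from h import *
st=monitor.read_state();M=rot(st['orientation']);print(M.round(3))
plan([.50,-.18,.28],.28)
p=snap('wrist');print(np.array(p['tool_from_camera']).round(3),p['intrinsics'],p['distortion'])
E
```

```text
[[ 0.     0.969  0.247]
 [ 0.     0.247 -0.969]
 [-1.     0.    -0.   ]]
shift [ -48.7  440.  -252. ] turn -1.7302564889842529 yaw now 0.24980132736322788
[[-0.001  0.281 -0.96  -0.143]
 [-0.001  0.96   0.281  0.072]
 [ 1.     0.001 -0.001  0.   ]
 [ 0.     0.     0.     1.   ]] [[311.6550765    0.         258.4685244 ]
 [  0.         311.6550765  192.17571256]
 [  0.           0.           1.        ]] [0.01662235 0.         0.         0.         0.        ]
```

jog_arm(
  moves=[3,46,-24,0,0,3,46,-24,0,0,3,46,-24,0,0,3,46,-24,0,0,3,46,-24,0,0,3,46,-24,0,0,3,46,-24,0,0,3,46,-24,0,0,3,46,-24,0,0,3,46,-24,0,0,0,0,0,0,0],
)

```text
clock: 2.72
ee_pos: [0.5241, -0.1843, 0.2003]
orientation: [0.559, 0.433, 0.56, -0.433]
ft_force: [0.0, -0.4, 0.4]
finger_gap: -0.0
```

Run:
```python
from h import *
print(monitor.read_state()['ee_pos'])
p=snap('wrist','w1.png')
for q in ['stage','plate_top','flap_edge']:
    for r in optics.recognise(q,p)[:2]:
        uv=np.array(r['at'])*[512,384]; print(q,round(r['confidence'],2),uv.round(),atz(p,uv,.036).round(3))
np.save('w1.npy',p,allow_pickle=True)
```

```text
[ 0.52407352 -0.18429035  0.20031152]
stage 0.63 [259. 113.] [ 0.583 -0.17   0.036]
plate_top 0.69 [257.  81.] [ 0.611 -0.161  0.036]
plate_top 0.55 [253. 152.] [ 0.546 -0.174  0.036]
flap_edge 0.63 [255.  81.] [ 0.61  -0.159  0.036]
```

View pics/w1.png

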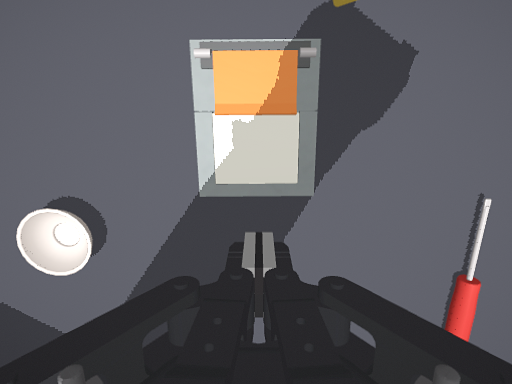

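The wrist view shows the grey stage with outline corners near (200,196), (315,195), (190,40) and (321,39). The white plate's near corners are at about (216,185) and (298,184).

```bash
cat >> h.py <<'E'
def corners(p,pts,w=4):
    g=cv2.cvtColor(p['color'],cv2.COLOR_RGB2GRAY)
    c=np.array(pts,np.float32).reshape(-1,1,2)
    return cv2.cornerSubPix(g,c,(w,w),(-1,-1),(3,50,.01)).reshape(-1,2)
def fitrect(P,L):
    """2d rigid fit of local points L to world P -> origin,yaw,residual"""
    P=np.array(P)[:,:2];L=np.array(L,float);a=P-P.mean(0);b=L-L.mean(0)
    yaw=np.arctan2((b[:,0]*a[:,1]-b[:,1]*a[:,0]).sum(),(a*b).sum())
    c,s=np.cos(yaw),np.sin(yaw);Rm=np.array([[c,-s],[s,c]])
    o=P.mean(0)-Rm@L.mean(0)
    return o,yaw,(P-L@Rm.T-o)
E
python3 - <<'E'
from h import *
p=np.load('w1.npy',allow_pickle=True).item()
c=corners(p,[(200,196),(315,195),(190,40),(321,39)]);print(c.round(1))
o,y,r=fitrect([atz(p,u,.029) for u in c],[(-.075,.06),(-.075,-.06),(.075,.06),(.075,-.06)]);print(o,y,r.round(4))
c=corners(p,[(216,185),(298,184)]);print(c.round(1))
for z in(.030,.036):print([atz(p,u,z).round(4) for u in c])
Rm=np.array([[np.cos(y),-np.sin(y)],[np.sin(y),np.cos(y)]])
print(o+Rm@[-.06,.042],o+Rm@[-.06,-.042])
t=o+Rm@[-.025,0]; print('plate',t); plan([*t,.045],y)
E
```

```text
[[198.9 194.3]
 [312.2 195.6]
 [188.9  39.4]
 [320.4  38.3]]
[ 0.57328036 -0.16876567] 0.2539160396982004 [[ 0.0013 -0.0002]
 [-0.0003  0.0002]
 [-0.0009  0.    ]
 [-0.0001  0.    ]]
[[215.6 183.3]
 [296.8 182.5]]
[array([ 0.5034, -0.1442,  0.03  ]), array([ 0.5253, -0.2256,  0.03  ])]
[array([ 0.5051, -0.1447,  0.036 ]), array([ 0.5266, -0.2245,  0.036 ])]
[ 0.50465394 -0.14318414] [ 0.52575444 -0.22449077]
plate [ 0.54908196 -0.17504558]
shift [156.5  29.4  -5.2] turn -0.2804215926534823 yaw now 0.24902175961271086
```

jog_arm(
  moves=[40,24,-5,-0.3,0,50,0,0,0,0,40,0,0,0,0,20,0,0,0,0,8,0,0,0,0,6,0,0,0,0,5,0,0,0,0,1.5,0,0,0,0,0,0,0,0,0],
)

```text
clock: 4.05
ee_pos: [0.5448, -0.1763, 0.0316]
orientation: [0.56, 0.432, 0.559, -0.432]
ft_force: [-1.1, -2.3, 4.9]
finger_gap: 0.0003
```

jog_arm(
  moves=[2,0,0,0,0,1,0,0,0,0,0,0,0,0,0],
)

```text
clock: 4.42
ee_pos: [0.5449, -0.1763, 0.0299]
orientation: [0.56, 0.432, 0.559, -0.432]
ft_force: [-6.4, -1.3, 15.4]
finger_gap: -0.0002
```

jog_arm(
  moves=[2,0,0,0,0,0,0,0,0,0,0,0,0,0,0],
)

```text
clock: 4.8
ee_pos: [0.5449, -0.1764, 0.0298]
orientation: [0.561, 0.433, 0.558, -0.432]
ft_force: [-10.7, -0.3, 29.7]
finger_gap: -0.0002
```

jog_arm(
  moves=[-5,0,0,0,0,-40,0,0,0,0,-60,0,0,0,0,-60,8,-30,0,85,-10,11,-50,0,85,0,11,-50,0,85,0,11,-50,0,85,0,11,-50,0,85,0,11,-50,7,85,0,11,-50,8,85,0,0,0,8,85,0,0,0,0,85],
)

```text
clock: 6.3
ee_pos: [0.5488, 0.0422, 0.1966]
orientation: [0.482, 0.509, 0.533, -0.474]
ft_force: [-0.6, 0.7, 0.1]
finger_gap: 0.0851
```

Run:
```python
from h import *
print(monitor.read_state()['ee_pos'])
p=snap('wrist','w2.png')
for q in ['carrier_grip','carrier_front','pot_mid']:
    for r in optics.recognise(q,p)[:2]:
        uv=np.array(r['at'])*[512,384]; print(q,round(r['confidence'],2),uv.round(),atz(p,uv,.01).round(3))
np.save('w2.npy',p,allow_pickle=True)
cv2.imwrite('pics/w2.png',cv2.resize(p['color'][:,:,::-1],(768,576)))
```

```text
[0.54880121 0.04217452 0.19662969]
carrier_grip 0.67 [150. 138.] [0.576 0.176 0.01 ]
carrier_front 0.67 [149. 137.] [0.576 0.177 0.01 ]
pot_mid 0.57 [92. 19.] [0.689 0.225 0.01 ]
```

View pics/w2.png

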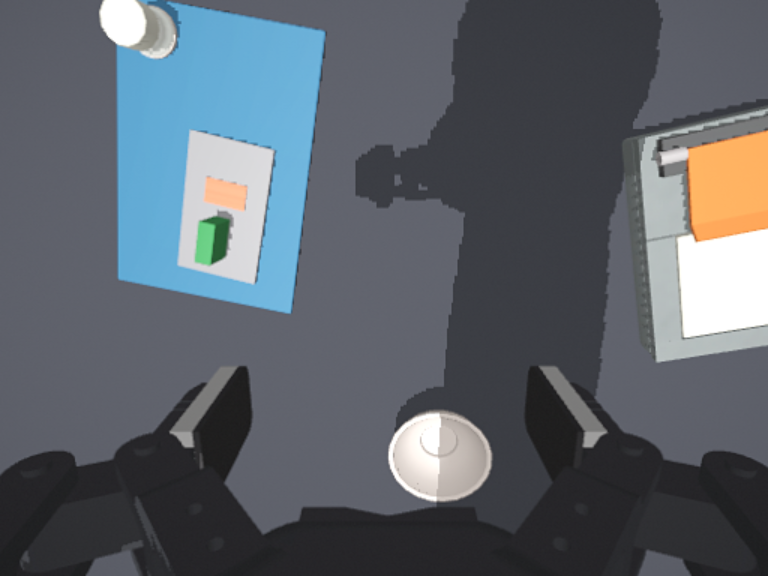

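The view shows the carrier with plate corners at (190,130), (275,150), (256,283) and (179,266) in the 768-wide picture. The pot is at (140,25), well clear. The stage's plate looks flush and its flap is down.

Run:
```python
from h import *
p=np.load('w2.npy',allow_pickle=True).item()
c=corners(p,np.array([(190,130),(275,150),(256,283),(179,266)])/1.5,3);print(c.round(1))
o,y,r=fitrect([atz(p,u,.007) for u in c],[(.05,.03),(.05,-.03),(-.05,-.03),(-.05,.03)]);print(o,y,r.round(4))
plan([*(o+.03*np.array([-np.cos(y),-np.sin(y)])),.15],y)
```

```text
[[126.1  86.4]
 [182.2  99.8]
 [169.2 188.7]
 [117.9 176.4]]
[0.57310533 0.17920331] -0.19489306598089598 [[-0.0004  0.    ]
 [-0.0001 -0.0001]
 [ 0.0004 -0.    ]
 [ 0.0001  0.0001]]
shift [  59.1    0.8 -136.1] turn 13.257265579725157 yaw now 0.0364898681966229
```

jog_arm(
  moves=[10,0,-34,0,85,10,0,-34,0,85,15,0.5,-34,0,85,20,0.5,-34,0,85,10,0,0,6.5,85,5,0,0,6.8,85,0,0,0,0,85,0,0,0,0,85],
)

```text
clock: 7.5
ee_pos: [0.5468, 0.0577, 0.1418]
orientation: [0.442, 0.529, 0.558, -0.463]
ft_force: [0.2, -0.3, 0.1]
finger_gap: 0.085
```

Run:
```python
from h import *
print(monitor.read_state()['ee_pos'])
p=snap('wrist')
np.save('w3.npy',p,allow_pickle=True)
cv2.imwrite('pics/w3.png',cv2.resize(p['color'][:,:,::-1],(768,576)))
plan([.5535,.1831,.05],-.195)
```

```text
[0.54684457 0.05771431 0.14176747]
shift [ 112.7   12.7 -106.4] turn 11.888919616036844 yaw now 0.01250079180478306
```

View pics/w3.png

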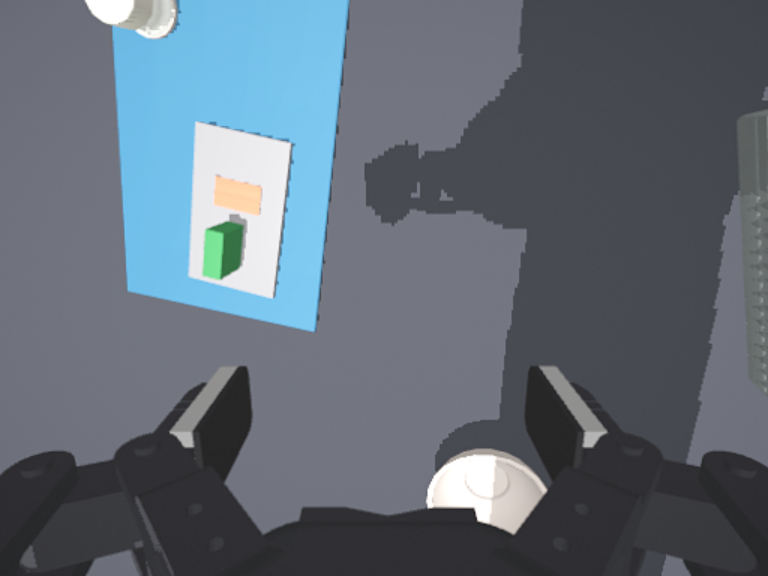

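Run:
```python
from h import *
s=monitor.read_state();print(s['qpos'].round(3),s['joint_velocities'].round(2),s['ee_pos'],s['clock'])
print(rot(s['orientation']).round(3))
a=np.load('w2.npy',allow_pickle=True).item();b=np.load('w3.npy',allow_pickle=True).item()
ra=np.array([(230,222),(214,217)])/1.5
c=corners(b,np.array([(196,122),(292,144),(274,297),(189,277)])/1.5,3)
o,y,r=fitrect([atz(b,u,.007) for u in c],[(.05,.03),(.05,-.03),(-.05,-.03),(-.05,.03)]);print(o,y,r.round(4))
ca=corners(a,np.array([(190,130),(275,150),(256,283),(179,266)])/1.5,3)
print([tri(ray(a,u),ray(b,v)).round(4) for u,v in zip(ca,c)])
```

```text
[0.012 0.116 0.025 1.529 0.182 3.141] [ 0.01 -0.    0.    0.   -0.   -0.  ] [0.54689221 0.05793173 0.14205965] 7.55
[[-0.051  0.999  0.003]
 [ 0.181  0.012 -0.983]
 [-0.982 -0.049 -0.181]]
[0.57335286 0.17923539] -0.19776784716683646 [[-0.0001  0.0001]
 [-0.0001 -0.0001]
 [ 0.0002 -0.0002]
 [ 0.0001  0.0002]]
[array([0.6279, 0.1995, 0.0059]), array([0.6163, 0.1405, 0.0054]), array([0.5189, 0.1591, 0.0077]), array([0.5301, 0.2185, 0.007 ])]
```

jog_arm(
  moves=[0,0,-20,0,85],
)

```text
clock: 7.68
ee_pos: [0.547, 0.0683, 0.146]
orientation: [0.443, 0.526, 0.563, -0.458]
ft_force: [1.5, 0.5, -0.6]
finger_gap: 0.0849
```

Run:
```python
from h import *
s=monitor.read_state();print(s['qpos'].round(3),s['joint_velocities'].round(2),s['ee_pos'],s['clock'])
```

```text
[0.026 0.118 0.034 1.536 0.19  3.141] [0.13 0.02 0.08 0.06 0.07 0.  ] [0.5469633  0.06827065 0.14597101] 7.675
```

Joint 6 is at its limit (3.14), which tilted the tool. I'll unwind it a half turn the other way and check whether the tilt recovers.

jog_arm(
  moves=[0,0,0,-10,85,0,0,0,-10,85,0,0,0,0,85],
)

```text
clock: 8.05
ee_pos: [0.5471, 0.0684, 0.1463]
orientation: [0.528, 0.442, 0.634, -0.353]
ft_force: [-0.1, -0.6, 0.1]
finger_gap: 0.0851
```

Run:
```python
from h import *
s=monitor.read_state();print(s['qpos'].round(3),s['ee_pos'],s['clock']);print(rot(s['orientation']).round(3))
```

```text
[0.027 0.118 0.035 1.537 0.19  2.793] [0.54713171 0.06839862 0.14626722] 8.05
[[-0.053  0.933  0.357]
 [ 0.187  0.361 -0.914]
 [-0.981  0.018 -0.194]]
```

jog_arm(
  moves=[8,10,-38,0,85,8,10,-38,0,85,0,0,0,-10.7,85,0,0,0,-10.7,85,0,0,0,-10.7,85,0,0,0,-10.7,85,0,0,0,-10.7,85,0,0,0,-10.7,85,0,0,0,-10.7,85,0,0,0,-10.7,85,0,0,0,-10.7,85,0,0,0,-10.7,85],
)

```text
clock: 9.55
ee_pos: [0.5377, 0.1476, 0.1455]
orientation: [0.669, -0.162, 0.661, 0.3]
ft_force: [-0.1, -0.0, -0.2]
finger_gap: 0.0849
```

jog_arm(
  moves=[0,0,0,-10.7,85,0,0,0,-10.7,85,0,0,0,-10.7,85,0,0,0,-10.7,85,0,0,0,-10.7,85,0,0,0,-10.7,85,0,0,0,-10.7,85,0,0,0,-10.7,85,0,0,0,-10.7,85,0,0,0,-10.7,85,0,0,0,-10.7,85,0,0,0,-10.7,85],
)

```text
clock: 11.05
ee_pos: [0.5377, 0.1476, 0.1455]
orientation: [0.145, -0.672, 0.017, 0.726]
ft_force: [0.0, 0.3, -0.5]
finger_gap: 0.0851
```

Run:
```python
from h import *
s=monitor.read_state();print(s['qpos'].round(3),s['ee_pos'],s['clock']);print(rot(s['orientation']).round(3))
```

```text
[ 0.169  0.105  0.019  1.507  0.195 -1.173] [0.53769987 0.14764804 0.14552521] 11.05
[[-0.053 -0.234 -0.971]
 [ 0.187 -0.957  0.22 ]
 [-0.981 -0.17   0.095]]
```

jog_arm(
  moves=[0,0,0,-10.7,85,0,0,0,-10.7,85,0,0,0,-10.7,85,0,0,0,-10.7,85,0,0,0,-10.7,85,0,0,0,-10.7,85,0,0,0,-10.7,85,0,0,0,-10.7,85,0,0,0,-10.7,85,0,0,0,-10.7,85,0,0,0,-5.6,85],
)

```text
clock: 12.42
ee_pos: [0.5377, 0.1476, 0.1455]
orientation: [0.479, 0.494, 0.594, -0.417]
ft_force: [-0.1, 0.7, 0.7]
finger_gap: 0.0854
```

```bash
cat > s.py <<'E'
from h import *
s=monitor.read_state();print(s['qpos'].round(3),s['ee_pos'].round(4),s['clock']);M=rot(s['orientation']);print(M.round(3))
print('toolaxes for world x,y,z per m', M.T.round(3).tolist())
E
python3 s.py
```

```text
[ 0.169  0.105  0.019  1.507  0.195 -3.136] [0.5377 0.1476 0.1455] 12.425
[[-0.053  0.986  0.156]
 [ 0.187  0.163 -0.969]
 [-0.981 -0.023 -0.194]]
toolaxes for world x,y,z per m [[-0.053, 0.187, -0.981], [0.986, 0.163, -0.023], [0.156, -0.969, -0.194]]
```

jog_arm(
  moves=[-5,-5,29,0,85,0,0,0,0,85],
)

```text
clock: 12.68
ee_pos: [0.5356, 0.1293, 0.1448]
orientation: [0.476, 0.499, 0.585, -0.427]
ft_force: [0.8, 1.2, 0.3]
finger_gap: 0.0852
```

```bash
python3 s.py
```

```text
[ 0.142  0.091  0.004  1.506  0.184 -3.137] [0.5356 0.1293 0.1448] 12.675
[[-0.048  0.99   0.131]
 [ 0.178  0.137 -0.974]
 [-0.983 -0.023 -0.183]]
toolaxes for world x,y,z per m [[-0.048, 0.178, -0.983], [0.99, 0.137, -0.023], [0.131, -0.974, -0.183]]
```

jog_arm(
  moves=[0,0,0,-10.7,85,0,0,0,-10.7,85,0,0,0,0,85],
)

```text
clock: 13.05
ee_pos: [0.5052, 0.2271, 0.1449]
orientation: [0.556, 0.434, 0.606, -0.367]
ft_force: [-0.3, -1.0, -1.0]
finger_gap: 0.0849
```

```bash
python3 s.py
```

```text
[ 0.365  0.04  -0.044  1.449  0.111 -3.138] [0.5052 0.2271 0.1449] 13.05
[[-0.005  0.935  0.356]
 [ 0.117  0.354 -0.928]
 [-0.993  0.037 -0.111]]
toolaxes for world x,y,z per m [[-0.005, 0.117, -0.993], [0.935, 0.354, 0.037], [0.356, -0.928, -0.111]]
```

jog_arm(
  moves=[0,-5,40,-10.7,85,0,-5,40,-10.7,85,0,0,0,0,85],
)

```text
clock: 13.42
ee_pos: [0.4632, 0.2708, 0.1372]
orientation: [0.623, 0.371, 0.602, -0.334]
ft_force: [0.4, -0.4, 1.3]
finger_gap: 0.0849
```

```bash
python3 s.py
```

```text
[ 5.290e-01 -2.300e-02 -1.200e-01  1.413e+00 -1.000e-03 -3.139e+00] [0.4632 0.2708 0.1372] 13.425
[[ 0.053  0.863  0.503]
 [ 0.03   0.502 -0.865]
 [-0.998  0.061  0.   ]]
toolaxes for world x,y,z per m [[0.053, 0.03, -0.998], [0.863, 0.502, 0.061], [0.503, -0.865, 0.0]]
```

Tilt is nearly gone: q5 is 0, with about 0.06 rad of residual pitch. Now I'll turn to the carrier's heading on the other half-turn branch.

jog_arm(
  moves=[0,0,0,10.7,85,0,0,0,10.7,85,0,0,0,10.7,85,0,0,0,10.7,85,0,0,0,10.7,85,0,0,0,10.7,85,0,0,0,10.7,85,0,0,0,10.7,85,0,0,0,10.7,85,0,0,0,10.7,85,0,0,0,10.7,85,0,0,0,10.7,85],
)

```text
clock: 14.92
ee_pos: [0.4651, 0.2689, 0.1373]
orientation: [-0.067, 0.723, -0.042, -0.687]
ft_force: [1.1, 0.2, 0.8]
finger_gap: 0.0851
```

jog_arm(
  moves=[0,0,0,10.7,85,0,0,0,10.7,85,0,0,0,10.7,85,0,0,0,10.7,85,0,0,0,10.7,85,0,0,0,10.7,85,0,0,0,10.7,85,0,0,0,10.7,85,0,0,0,7.5,85,0,0,0,0,85],
)

```text
clock: 16.18
ee_pos: [0.465, 0.269, 0.1373]
orientation: [0.569, -0.451, 0.526, 0.444]
ft_force: [-0.4, -0.4, 0.8]
finger_gap: 0.085
```

```bash
python3 s.py; python3 -c "
from h import *
plan([.5545,.1835,.10],-.197)"
```

```text
[ 0.525 -0.021 -0.118  1.413 -0.     0.725] [0.465  0.269  0.1373] 16.175
[[ 0.053 -0.979  0.198]
 [ 0.031  0.2    0.979]
 [-0.998 -0.046  0.041]]
toolaxes for world x,y,z per m [[0.053, 0.031, -0.998], [-0.979, 0.2, -0.046], [0.198, 0.979, 0.041]]
shift [  39.3 -103.   -67.5] turn -0.2776397267786024 yaw now 2.9397469262231697
```

jog_arm(
  moves=[10,-35,-22,0,85,10,-35,-22,0,85,10,-33,-23,-0.3,85,9,0,0,0,85,0,0,0,0,85],
)

```text
clock: 16.8
ee_pos: [0.5536, 0.1845, 0.0994]
orientation: [0.566, -0.453, 0.525, 0.446]
ft_force: [-0.7, -0.2, -0.1]
finger_gap: 0.0849
```

```bash
python3 s.py
python3 - <<'E'
from h import *
p=snap('wrist');np.save('w4.npy',p,allow_pickle=True)
cv2.imwrite('pics/w4.png',cv2.resize(p['color'][:,:,::-1],(768,576)))
g=[.5538,.1831]
print(proj(p,[*g,.033])*1.5, [ (proj(p,[.5734+a*.9806+b*.1965,.1792-a*.1965+b*.9806,.007])*1.5).round() for a in(.05,-.05) for b in (.03,-.03)])
plan([.5545,.1835,.012],-.197)
E
```

```text
[ 0.316  0.098 -0.068  1.347  0.013  0.509] [0.5536 0.1845 0.0994] 16.8
[[ 0.051 -0.98   0.191]
 [ 0.03   0.193  0.981]
 [-0.998 -0.045  0.039]]
toolaxes for world x,y,z per m [[0.051, 0.03, -0.998], [-0.98, 0.193, -0.045], [0.191, 0.981, 0.039]]
[379.86126637 302.11230973] [array([431., 400.]), array([326., 402.]), array([438., 228.]), array([319., 228.])]
shift [88.   2.9 -4.9] turn 0.20048707797207044 yaw now 2.9480918132081078
```

View pics/w4.png

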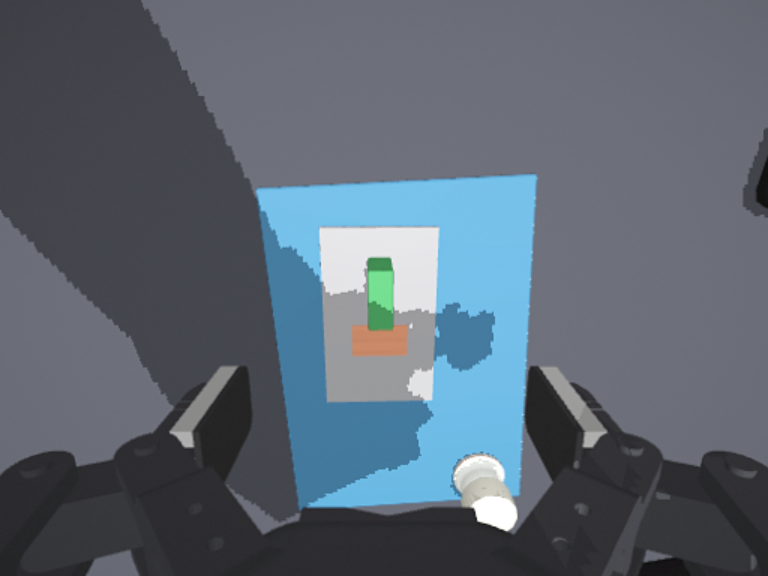

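The view agrees with my model: the rib top is at (380,300) against a predicted (380,302), and the carrier's corners match. Now I'll descend and grip.

jog_arm(
  moves=[40,1.5,-2.5,0.2,85,35,1.4,-2.4,0,60,14,0,0,0,50,0,0,0,0,40,0,0,0,0,0,0,0,0,0,0,0,0,0,0,0,0,0,0,0,0,0,0,0,0,0],
)

```text
clock: 17.98
ee_pos: [0.556, 0.1839, 0.0137]
orientation: [0.569, -0.452, 0.524, 0.444]
ft_force: [-3.7, 0.3, 9.1]
finger_gap: 0.0108
```

jog_arm(
  moves=[-3,0,0,0,0,0,0,0,0,0],
)

```text
clock: 18.23
ee_pos: [0.5552, 0.1836, 0.0149]
orientation: [0.568, -0.452, 0.525, 0.445]
ft_force: [0.4, -0.3, -0.8]
finger_gap: 0.0107
```

```bash
python3 s.py
python3 - <<'E'
from h import *
p=snap('wrist');np.save('w5.npy',p,allow_pickle=True)
cv2.imwrite('pics/w5.png',cv2.resize(p['color'][:,:,::-1],(768,576)))
E
```

```text
[ 0.313  0.133 -0.195  1.182  0.013  0.51 ] [0.5552 0.1836 0.0149] 18.225
[[ 0.054 -0.979  0.194]
 [ 0.031  0.196  0.98 ]
 [-0.998 -0.047  0.041]]
toolaxes for world x,y,z per m [[0.054, 0.031, -0.998], [-0.979, 0.196, -0.047], [0.194, 0.98, 0.041]]
```

View pics/w5.png

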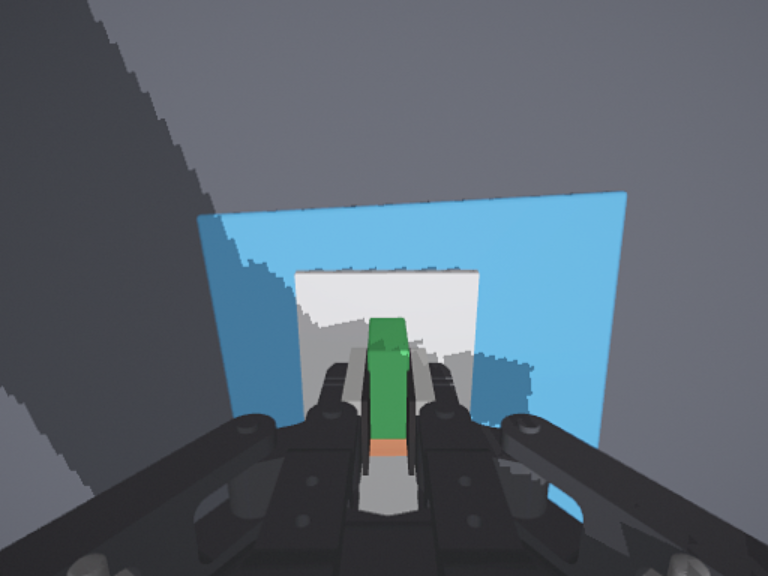

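The rib is gripped squarely between the pads, and the rear edge of the carrier runs level at row 271 from column 296 to 478. Next I'll work out where the carrier sits in the hand.

```bash
cat > t.py <<'E'
from h import *
S=np.array([.5733,-.1688]);Y=.254;ex=np.array([np.cos(Y),np.sin(Y)]);ey=np.array([-ex[1],ex[0]])
# carrier front relative to TCP, in carrier heading frame (fwd,left), from w5
p=np.load('w5.npy',allow_pickle=True).item()
c=corners(p,np.array([(296,271),(478,271)])/1.5,4)
for z in(.007,.009):
    P=[atz(p,u,z)[:2] for u in c];v=P[1]-P[0];print('rear',np.round(P,4),np.linalg.norm(v),'yaw',np.arctan2(v[1],v[0])-np.pi/2 if v[1]>0 else np.arctan2(-v[1],-v[0])-np.pi/2, 'mid',(P[0]+P[1])/2)
E
python3 t.py
```

```text
rear [[0.5178 0.1601]
 [0.53   0.2193]] 0.06040088339974246 yaw -0.20478795213222 mid [0.52389577 0.18968309]
rear [[0.5172 0.1606]
 [0.5293 0.2189]] 0.05957847352830009 yaw -0.20478795213222156 mid [0.523278   0.18972861]
```

jog_arm(
  moves=[-5,0,0,0,0,-25,0,0,0,0,-35,0,0,0,0,-25,0,0,0,0,0,0,0,0,0],
)

```text
clock: 18.9
ee_pos: [0.5512, 0.1811, 0.1062]
orientation: [0.569, -0.452, 0.524, 0.444]
ft_force: [0.5, -0.5, -1.4]
finger_gap: 0.0107
```

```bash
python3 s.py;  python3 - <<'E'
from h import *
p=snap('wrist');np.save('w6.npy',p,allow_pickle=True)
cv2.imwrite('pics/w6.png',cv2.resize(p['color'][:,:,::-1],(768,576)))
E
```

```text
[ 0.311  0.082 -0.072  1.353  0.013  0.508] [0.5512 0.1811 0.1062] 18.9
[[ 0.057 -0.979  0.194]
 [ 0.032  0.196  0.98 ]
 [-0.998 -0.049  0.042]]
toolaxes for world x,y,z per m [[0.057, 0.032, -0.998], [-0.979, 0.196, -0.049], [0.194, 0.98, 0.042]]
```

View pics/w6.png

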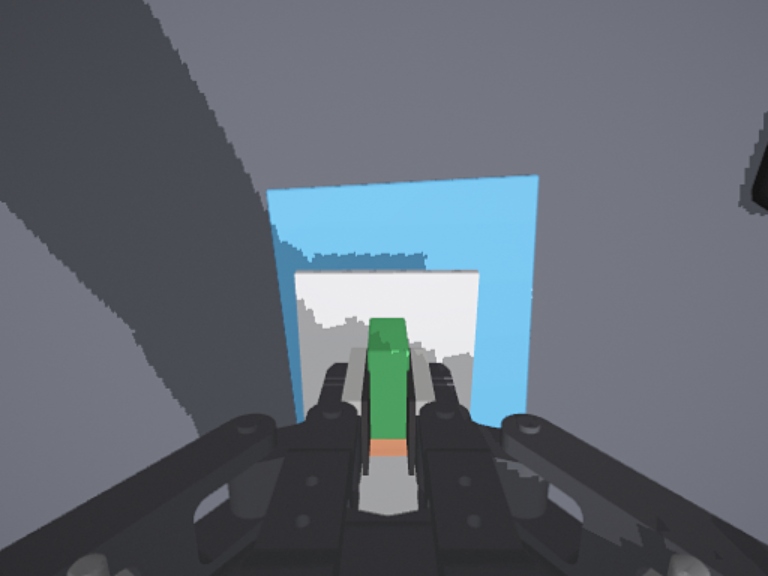

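The carrier is lifted and sits in the hand exactly as before, with the same rear edge at row 271. Now I'll carry it to a spot ahead of the stage.

jog_arm(
  moves=[0,-2.2,-47,0,0,0,-2.2,-47,0,0,0,-2.2,-47,0,0,0,-2.2,-47,0,0,0,-2.2,-47,0,0,0,-2.2,-47,0,0,0,-2.2,-46,0,0,1,-2.2,-46,0,0,0,0,0,-8.7,0,0,0,0,-8.7,0,0,0,0,-8.7,0,0,0,0,0,0],
)

```text
clock: 20.45
ee_pos: [0.494, -0.189, 0.0871]
orientation: [-0.451, 0.567, -0.412, -0.552]
ft_force: [0.2, -0.9, -1.8]
finger_gap: 0.0109
```

```bash
python3 s.py; python3 -c "
from h import *
plan([.4959,-.1889,.048],.258)
p=snap('wrist');np.save('w7.npy',p,allow_pickle=True)
cv2.imwrite('pics/w7.png',cv2.resize(p['color'][:,:,::-1],(768,576)))
for l in [(.075,.06),(.075,-.06),(-.075,.06),(-.075,-.06)]:
    c,s=np.cos(.254),np.sin(.254);print((proj(p,[.5733+c*l[0]-s*l[1],-.1688+s*l[0]+c*l[1],.029])*1.5).round())
"
```

```text
[-0.392 -0.006 -0.199  1.342  0.048 -0.648] [ 0.494  -0.189   0.0871] 20.45
[[ 0.051 -0.966 -0.255]
 [ 0.031 -0.254  0.967]
 [-0.998 -0.057  0.017]]
toolaxes for world x,y,z per m [[0.051, 0.031, -0.998], [-0.966, -0.254, -0.057], [-0.255, 0.967, 0.017]]
shift [39.1  0.4 -1.1] turn -0.046657964016532105 yaw now -2.884406988684159
[492. 565.]
[278. 568.]
[517. 320.]
[254. 321.]
```

View pics/w7.png

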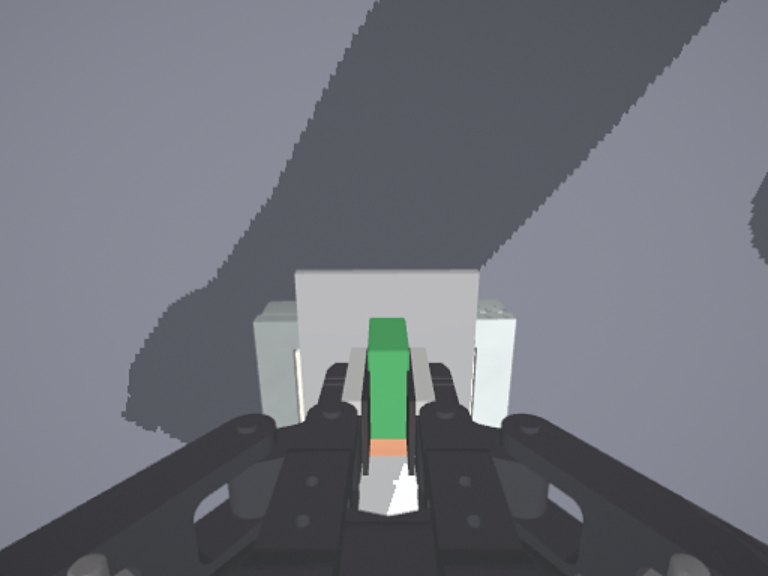

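The stage's near corners at (255,318) and (515,318) match the prediction, and the carrier is centred. Descending to the plate.

jog_arm(
  moves=[20,0,-1,0,0,15,0,0,0,0,4,0,0,0,0,3,0,0,0,0,0,0,0,0,0,0,0,0,0,0],
)

```text
clock: 21.25
ee_pos: [0.4974, -0.189, 0.0473]
orientation: [-0.451, 0.569, -0.411, -0.551]
ft_force: [0.6, 0.3, -0.7]
finger_gap: 0.0105
```

jog_arm(
  moves=[2,0,0,0,0,1,0,0,0,0,0,0,0,0,0,0,0,0,0,0],
)

```text
clock: 21.75
ee_pos: [0.4973, -0.1888, 0.0439]
orientation: [-0.451, 0.568, -0.411, -0.552]
ft_force: [0.1, -0.1, -0.1]
finger_gap: 0.0107
```

jog_arm(
  moves=[1,0,0,0,0,0,0,0,0,0],
)

```text
clock: 22.0
ee_pos: [0.4973, -0.1888, 0.0427]
orientation: [-0.451, 0.568, -0.411, -0.552]
ft_force: [0.9, -0.4, -2.2]
finger_gap: 0.0109
```

jog_arm(
  moves=[1,0,0,0,0,0,0,0,0,0],
)

```text
clock: 22.25
ee_pos: [0.4974, -0.1887, 0.0417]
orientation: [-0.451, 0.568, -0.411, -0.552]
ft_force: [-0.0, 0.7, -2.2]
finger_gap: 0.0108
```

jog_arm(
  moves=[1,0,0,0,0,0,0,0,0,0],
)

```text
clock: 22.5
ee_pos: [0.4974, -0.1887, 0.0407]
orientation: [-0.451, 0.568, -0.411, -0.552]
ft_force: [0.5, -0.2, -1.0]
finger_gap: 0.0108
```

jog_arm(
  moves=[1.5,0,0,0,0,0,0,0,0,0],
)

```text
clock: 22.75
ee_pos: [0.4976, -0.1888, 0.0398]
orientation: [-0.451, 0.569, -0.411, -0.552]
ft_force: [-2.9, 0.7, 3.4]
finger_gap: 0.0108
```

jog_arm(
  moves=[0.3,-6,0,0,0,0.3,-6,0,0,0,0.3,-6,0,0,0,0.3,-6,0,0,0,0.3,-6,0,0,0,0,0,0,0,0],
)

```text
clock: 23.5
ee_pos: [0.5277, -0.181, 0.0401]
orientation: [-0.451, 0.569, -0.411, -0.551]
ft_force: [-0.2, -1.1, 5.3]
finger_gap: 0.0106
```

```bash
cat > u.py <<'E'
from h import *
s=monitor.read_state();Y=.254;d=s['ee_pos'][:2]-[.5733,-.1688];M=rot(s['orientation'])
print('TCP local',np.cos(Y)*d[0]+np.sin(Y)*d[1],-np.sin(Y)*d[0]+np.cos(Y)*d[1],s['ee_pos'][2],'yaw err',np.arctan2(-M[1,1],-M[0,1])-.258,'tilt',M[:,0].round(3),s['ft_force'].round(1))
E
python3 u.py
python3 - <<'E'
from h import *
a=snap('scene')['color'];x,y=235,180
cv2.imwrite('pics/c1.png',cv2.resize(a[135:225,175:295,::-1],None,fx=6,fy=6,interpolation=2))
E
```

```text
TCP local -0.04722946294287029 -0.00032553702641922345 0.04008405928323005 yaw err 0.0006543354357982922 tilt [ 0.054  0.03  -0.998] [-0.2 -1.1  5.3]
```

View pics/c1.png

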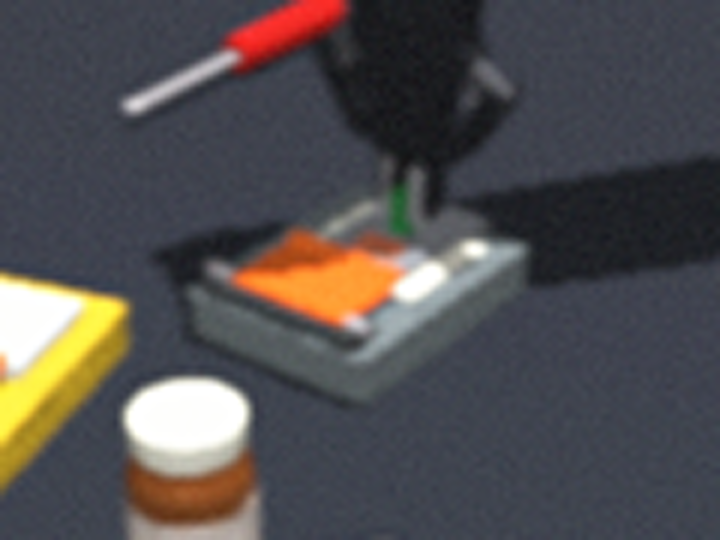

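The flap is still level and the carrier's front is entering under it. Continuing the slide.

jog_arm(
  moves=[0.4,-6,0,0,0,0.4,-6,0,0,0,0.3,-6,0,0,0,0.3,-5,0,0,0,0,0,0,0,0],
)

```text
clock: 24.18
ee_pos: [0.5498, -0.1751, 0.0402]
orientation: [-0.451, 0.569, -0.411, -0.551]
ft_force: [-0.9, -1.1, 6.8]
finger_gap: 0.0107
```

```bash
python3 u.py
```

```text
TCP local -0.024344659406718275 -0.00019489662908566373 0.04016672633262329 yaw err 0.0005154285637468115 tilt [ 0.054  0.03  -0.998] [-0.9 -1.1  6.8]
```

jog_arm(
  moves=[0.2,-3,0,0,0,0,-1.5,0,0,0,0,0,0,0,0,0,0,0,0,0],
)

```text
clock: 24.68
ee_pos: [0.5537, -0.174, 0.0401]
orientation: [-0.451, 0.569, -0.411, -0.551]
ft_force: [-2.4, -1.4, 7.1]
finger_gap: 0.0108
```

```bash
python3 u.py
```

```text
TCP local -0.020298880495061605 -0.00013571380449550145 0.040122166544638446 yaw err 0.0002941551822544519 tilt [ 0.054  0.03  -0.998] [-2.4 -1.4  7.1]
```

jog_arm(
  moves=[0.1,-2,0,0,0,0.1,-1,0,0,0,0,0,0,0,0],
)

```text
clock: 25.05
ee_pos: [0.5563, -0.1734, 0.0401]
orientation: [-0.451, 0.568, -0.411, -0.552]
ft_force: [-5.9, -0.8, 7.5]
finger_gap: 0.0107
```

```bash
python3 u.py
```

```text
TCP local -0.017636585950408568 -0.00014117906137947264 0.04010686695192587 yaw err 0.0001570918271527333 tilt [ 0.053  0.03  -0.998] [-5.9 -0.8  7.5]
```

jog_arm(
  moves=[1.5,0,0,0,0,1.5,0,0,0,0,0,0,0,0,0,0,0,0,0,0],
)

```text
clock: 25.55
ee_pos: [0.5565, -0.1735, 0.0398]
orientation: [-0.451, 0.569, -0.411, -0.551]
ft_force: [-15.1, 1.3, 27.4]
finger_gap: 0.011
```

```bash
python3 u.py
python3 - <<'E'
from h import *
p=snap('wrist');b=snap('scene');np.save('w8.npy',p,allow_pickle=True)
cv2.imwrite('pics/e.png',np.hstack([cv2.resize(p['color'][150:330,130:390,::-1],(440,450)),cv2.resize(b['color'][145:217,185:275,::-1],(360,450),interpolation=2)]))
E
```

```text
TCP local -0.017440877782157263 -0.00028622029449091625 0.039825835592645985 yaw err -1.792374306808231e-06 tilt [ 0.055  0.029 -0.998] [-15.1   1.3  27.4]
```

View pics/e.png

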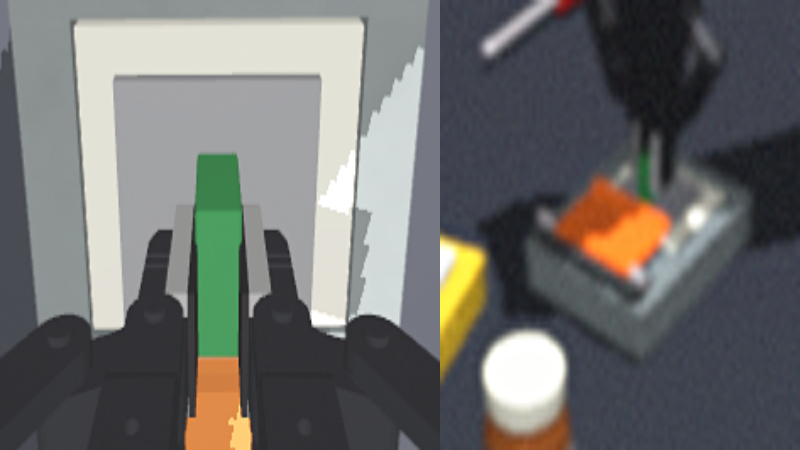

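Run:
```python
from h import *
p=np.load('w8.npy',allow_pickle=True).item()
q=np.array([(113,75),(322,75),(73,22),(364,20)])/[440/260,2.5]+[130,150]
c=corners(p,q,4);Y=.254
for u,z in zip(c,(.034,.034,.03,.03)):
    d=atz(p,u,z)[:2]-[.5733,-.1688];print(u.round(1),'local mm',(1000*np.array([np.cos(Y)*d[0]+np.sin(Y)*d[1],-np.sin(Y)*d[0]+np.cos(Y)*d[1]])).round(1))
```

```text
[196.7 179.8] local mm [-51.1 -30.7]
[319.  179.5] local mm [-51.3  28.4]
[173.1 159.9] local mm [-59.9 -42.3]
[344.9 159.6] local mm [-60.2  41.2]
```

```bash
python3 u.py; python3 -c "
from plant import ctrl;print(ctrl.finish_job())"; python3 u.py
```

```text
TCP local -0.017490878983353726 -0.0002998626350643038 0.03978405735002919 yaw err -7.006713377655238e-05 tilt [ 0.054  0.029 -0.998] [-15.1   1.1  29. ]
the job is handed in; nothing more can be done
None
the job is handed in; nothing more can be done
```

I pressed the white plate home, gripped the carrier by its rib, slid it under the flap to the stop, and handed the job in at about 25.7 s, still gripping and pressing. The hand-in reports no verdict.

**Plate:** it met its hard stop with the closed fingertips at z = 29.8 mm under about 30 N, and it still looked flush in the last picture.

**Carrier:** in the last wrist picture its rear edge was at about x = −51 mm in the stage frame. That puts the front edge at about +49 to +50 mm, 0.6 mm off centre. By the tool's heading it was square to within about 0.01 rad.

**Flap:** it looked level in every view, by eye only.

**Force:** the wrist read about 29 N of vertical force and about 15 N back from the stop, and the finger opening still fitted the rib.

**What went wrong on the way:**
- Joint 6 hit its range limit before the grasp and tilted the tool by about 0.19 rad. I unwound it and recovered most of the tilt, leaving about 0.06 rad on the tool, mostly pitch.
- I did not measure the carrier's tilt directly. I relied on it being pressed flat against the plate.
- The carrier met the plate about 1–2 mm lower than I had reckoned from its place in the hand.

I saw no bystander disturbed, but I did not re-measure their positions.

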